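# Dock the sample tower and close its gate

## Robot

A 6-joint arm with a two-finger parallel gripper is mounted at the origin on the work surface. World frame = base frame: x ahead of the robot, y to its left, z up, the work surface at z = 0. Lengths are in mm, angles in rad, forces in N, time in s.
With the tool pointing down it reaches from about 325 to 900 mm from the base axis. Payload 3.5 kg.
Tool frame: the origin (TCP) lies at the very end of the fingers, on their centre line; the grasp point (between the pads) lies 19 mm behind it; z points along the fingers, y is the line along which they close (so a half turn about z gives the same grasp; the last joint's range is limited). The gripper opens to 85 mm and grips with 20 to 120 N. Pads are 22 mm wide; open, the fingers measure 114 mm over their backs; the gripper's body (76 mm by 85 mm) begins 54 mm behind the grasp point. The pads swing forward as they close: fully open they stand 13 mm farther back than shut.
Start: joints at [1.019, 0.276, -0.026, 1.268, 0, 1.467], TCP at [271.183, 563.1, 231.313] pointing down, gripper open.
Joint ranges: [-3.12, 3.12], [-0.85, 1.88], [-1.08, 1.24], [-1.95, 2.15], [-1.57, 1.53], [-3.14, 3.14]. Speed limits (rad/s): [2.57, 2.57, 3.14, 3.14, 3.14, 3.14].

## Interface

Orientations are given as [roll, pitch, yaw] about the fixed x, y, z axes, in that order (R = Rz(yaw) Ry(pitch) Rx(roll)).
In Python, from bench import * gives the robot as it stands.
- The arm moves only by the shell command python3 -m crank 'ROWS' [FORCE]. ROWS is a JSON object of lists of equal length, an entry for each row: "xyz": the shift along the tool's x, y, z in m, a list of three; "dr": the turn, a rotation vector about the tool's x, y, z in rad, a list of three; "hand": the finger opening in m, from 0 to 0.0854. A call has exactly 5 rows; each row is the pose to reach, as a shift and turn from the pose commanded when the call began, along the tool's axes at that moment; what a row does not reach only later rows make up. A row lasts 1/12 s, in which the tool goes at most 41.7 mm and 7.16 degrees, less where a joint would pass 70% of its speed; a pose out of reach is approached as far as the arm can. A call with a gripper value outside its range is refused whole. The fingers move at their own pace and stop on an object; FORCE is the grip in N (left out, the last holds). Time passes only in rows, so rows that repeat a pose let the fingers close, or fill a call up. It gives the time, the measured TCP pose, the force, the opening and the grip force at its end, in the units of the state.
- get_state(): the state, without advancing time (a new reading comes with each control period).
- capture(name): name is "scene" or "top" or "wrist"; returns the picture (480x640x3 uint8, red, green, blue); there is no depth.
- calibration(name): a dict with "fov_y" (degrees; the focal length in pixels is half the picture's height over the tangent of half this angle, whatever the lens; pixels are square), "cx", "cy" (the principal point, pixels), "rvec" (rotation vector, rad) and "tvec" (3), from world to camera coordinates, as OpenCV has them; the wrist camera has in their place "T_tool_cam" (4x4, takes a point from camera to tool coordinates, whose origin is the TCP and whose axes are the flange's). Camera axes: x right, y down, z forward; pixel columns grow to the right and rows downward; lengths in mm; the calibration is good to about 2 mm. A picture is of the moment at which its call begins: read the wrist's pose just before it. calibration takes no time and is no camera call.
- close_job(): hands the job in; it is judged then, once.
The state is a dict: "clock": time; "joint_positions": joint angles; "dq": joint speeds; "joint_torque": joint torques, N m; "position": TCP position; "ee_rot": TCP orientation; "ft_force": force on the tool from outside, world axes, zero at the start; "torque": the same for the moment, N m; "opening": finger opening in mm; "grasp_force": force on a finger pad.
Only numpy, scipy, OpenCV 4.12 (cv2) and the standard library are available. Lean on these libraries where they do the work, as an engineer would, in place of code of your own. Each camera call takes 0.05 s, during which the arm holds its last target. There are 200 camera calls.

## Task

Push the tall, heavy sample tower low on its blue base so that it slides upright along the bench without tipping, fully home between the white guides and flat against the dock's backstop; then push the red gate bar fully shut behind it. Only push, do not lift or carry anything: touch the tower only on its blue base, keep off the boxes and the handle above it, and leave the other things on the bench where they are.

Things in the scene. Friction and masses are not known exactly. Their poses are not given: they have to be found in the camera images.
- tower: Loaded sample tower, loose; origin at the centre of its underside, z up; x points roughly to the dock, so push its rear face, x = -65 mm. Its lowest 50 mm is a plain blue base, 130 (x) x 120 (y) mm, the only part to touch; the base's rear 50 mm is an empty step. 0.65 to 0.95 kg, centre of mass 85 mm up and 17 mm forward: pushed high it tips, pushed 20 to 30 mm up it slides at some 3 to 7 N.
- dock: Fixed white dock, origin on the bench where the centre of the tower's underside belongs (yellow patch), axes parallel to the home tower's; x points from the open mouth to the backstop, y left, z up. Backstop 45 mm high, face at x = 65 mm. Side guides 28 mm high, inner faces at y = 70 and -70 mm back to x = 20 mm, then flaring to about 90 and -90 at x = -7 mm.
- gate (a joint): Hinge of the red gate bar, rad: 0 fully shut (hard stop), starts open at 1.8 to 2.2. The bar is 100 mm long, 12 mm thick, at heights 9 to 33 mm. At value q it points from the hinge along (-sin q, -cos q) in the dock's x, y; to shut it push its outer side, which looks along (-cos q, sin q). Takes about 1 N at the end; stays where left.
- gate_hinge (a point): Point on the gate's vertical hinge axis, 21 mm above the bench; in the dock's frame x = -77, y = +98 mm (on a foot strip 9 mm high). The shut bar lies along the dock's -y, 6 mm behind a tower that is home.
- gate_tip (a point): Centre of the free end of the red gate bar, 100 mm from the hinge axis, 21 mm above the bench.
- tower_top: Upper part of the tower, fixed on the blue base, over x = -15 to 65 mm of it; origin 25 mm forward of the tower's and 50 mm above its underside. Aluminium frame with orange, white and green boxes up to 173 mm above the bench, steel bow handle up to 198 mm. Not to be touched with the fingers.
- tube_rack: Yellow tube rack, loose, 55 x 110 mm, 40 mm high, left of the dock; origin at the centre of its underside. Not to be moved.
- reagent: Amber bottle with a white cap, loose, 56 mm across, 110 mm high, right of the dock; origin at the centre of its underside. Not to be moved.
- tip_box: Blue box with a clear lid, loose, 85 x 120 mm, 54 mm high, to the right, nearer the robot; origin at the centre of its underside. Not to be moved.

How it is judged:
By the outcome, as a careful person would: the job done as asked, in the order asked, and still so for the second after the job is handed in, with the robot touching nothing.
It also fails if it takes over 66 s, if anything falls off the work surface, if the arm or the gripper's body presses on something with over 40 N, if the wrist force passes 120 N, or if a joint passes its speed limit or range.

## Working session

There is one attempt and no reset: what is moved stays moved. The work goes in short steps, Python scripts to look and compute and a shell command to move; the robot and the scene stay as the last step left them, time stands still between calls to the robot, and variables do not carry over. Pictures are saved under pics/ and viewed, at most 10 in all, crops included, and the job is handed in when it is done.

```bash
ls; mkdir -p pics; python3 - <<'E'
from bench import *
import cv2
for n in("scene","top"):
    cv2.imwrite(f"pics/{n}0.png",capture(n)[:,:,::-1]); print(n,calibration(n))
s=get_state();print(s)
print(calibration("wrist"))
E
```

```text
pics
scene {'fov_y': 49.16096086450344, 'cx': 314.26454825498547, 'cy': 224.69467985652, 'rvec': array([ 1.51383028,  1.86036117, -0.90709576]), 'tvec': array([  75.77906314, -339.50738322, 1422.90772733])}
top {'fov_y': 51.620101468557266, 'cx': 325.2825522216493, 'cy': 236.26068985845086, 'rvec': array([ 2.15816441, -2.20399611,  0.12342799]), 'tvec': array([ 30.49396801, 609.6269709 , 943.94940343])}
{'clock': 0.1, 'joint_positions': array([ 1.01856961e+00,  2.77118552e-01, -2.77299703e-02,  1.26799368e+00,
       -4.65922038e-05,  1.46743437e+00]), 'dq': array([ 0.00087767, -0.00141786,  0.00443646,  0.00038043,  0.00147893,
       -0.00082052]), 'joint_torque': array([-1.51160421e-03, -4.46710074e+01,  2.96128106e+01,  8.50781071e-03,
       -1.33565845e-04, -2.15851891e-06]), 'position': array([270.84690122, 562.4916178 , 230.2397352 ]), 'ee_rot': array([-3.13955289e+00, -1.64746065e-04,  2.69272777e+00]), 'ft_force': array([ 0.76411282, -0.22404023, -0.60568157]), 'torque': array([-0.04517372, -0.00503448, -0.02996162]), 'grasp_force': 0.0, 'opening': 85.16209058082634}
{'fov_y': 64.64688928148068, 'cx': 318.5694006496556, 'cy': 240.70172598139447, 'T_tool_cam': array([[-1.21814648e-04, -9.59449848e-01, -2.81879361e-01,
         7.07195536e+01],
       [ 9.99999736e-01, -3.18995500e-04,  6.53632699e-04,
         8.42062308e-01],
       [-7.17046041e-04, -2.81879207e-01,  9.59449633e-01,
        -1.42738078e+02],
       [ 0.00000000e+00,  0.00000000e+00,  0.00000000e+00,
         1.00000000e+00]])}
```

View pics/scene0.png

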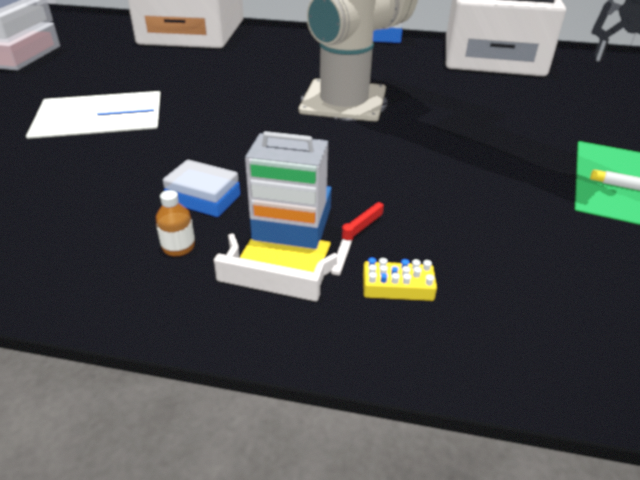

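View pics/top0.png

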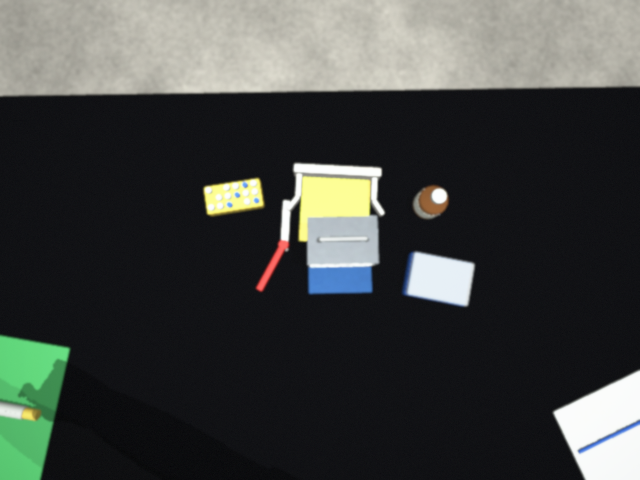

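The scene view shows the tower just short of the dock mouth, with the gate open beside it. In the top view the blue step spans about (308–372, 265–293), the yellow patch about (301–370, 177–240) and the backstop about (294–381, 165–177). The gate runs from its hinge near (284,244) to its tip near (260,290).

```bash
cat > h.py <<'E'
from bench import *
import cv2, numpy as np
def cam(n,s=None):
    c=calibration(n)
    f=240/np.tan(np.radians(c['fov_y'])/2)
    if n=='wrist':
        from scipy.spatial.transform import Rotation as Ro
        T=np.eye(4);T[:3,:3]=Ro.from_euler('xyz',s['ee_rot']).as_matrix();T[:3,3]=s['position']
        M=T@c['T_tool_cam'];R=M[:3,:3];o=M[:3,3]
    else:
        R=cv2.Rodrigues(c['rvec'])[0].T;o=-R@c['tvec']
    return f,c['cx'],c['cy'],R,o
def plane(C,px,z):
    f,cx,cy,R,o=C;px=np.atleast_2d(np.float64(px))
    d=np.c_[(px-[cx,cy])/f,np.ones(len(px))]@R.T
    return (o+d*((z-o[2])/d[:,2])[:,None])[:,:2]
def proj(C,P):
    f,cx,cy,R,o=C;p=(np.atleast_2d(P)-o)@R
    return p[:,:2]/p[:,2:]*f+[cx,cy]
def mask(im,col):
    h=cv2.cvtColor(im,cv2.COLOR_RGB2HSV).astype(int);H,S,V=h[...,0],h[...,1],h[...,2]
    m={'blue':(H>100)&(H<125)&(S>150)&(V>60),'red':((H<6)|(H>174))&(S>180)&(V>80),
       'yellow':(H>20)&(H<35)&(S>100)&(V>100),'white':(S<45)&(V>150)}[col]
    return m.astype(np.uint8)
def blobs(m,amin=100):
    cs,_=cv2.findContours(m,cv2.RETR_EXTERNAL,cv2.CHAIN_APPROX_NONE)
    return [c[:,0,:] for c in sorted(cs,key=cv2.contourArea,reverse=True) if cv2.contourArea(c)>amin]
def dockframe(P,o,a):  # world->dock
    c,s=np.cos(a),np.sin(a);return (np.atleast_2d(P)-o)@np.array([[c,-s],[s,c]])
E
cat > m.py <<'E'
from h import *
np.set_printoptions(precision=1,suppress=True)
C=cam('top');im=capture('top')
for col,z in(('blue',50),('red',33),('yellow',0),('white',45)):
    for c in blobs(mask(im,col)):
        r=cv2.minAreaRect(plane(C,c,z).astype(np.float32))
        print(col,z,c.mean(0),'c',np.array(r[0]),'size',np.array(r[1]),'ang',round(r[2],2),len(c));print('   ',cv2.boxPoints(r).tolist() if col in('red','blue','yellow') else '')
E
python3 m.py
```

```text
blue 50 [339.4 280.7] c [522.3  -7.4] size [124.1  47.9] ang 89.97 175
    [[498.3219909667969, -69.43751525878906], [546.2243041992188, -69.4651870727539], [546.2958984375, 54.59575653076172], [498.39361572265625, 54.62342834472656]]
yellow 0 [327.5 203.5] c [666.1  -2.7] size [143.8 132.7] ang 86.19 264
    [[595.1011962890625, -70.04564666748047], [727.4581298828125, -78.85840606689453], [737.0091552734375, 64.5868911743164], [604.6522216796875, 73.39965057373047]]
yellow 0 [230.7 199.3] c [697.8 202.2] size [ 62.9 117.7] ang 8.05 304
    [[658.376220703125, 256.0220031738281], [674.8680419921875, 139.4830322265625], [737.139404296875, 148.29522705078125], [720.6475830078125, 264.8341979980469]]
yellow 0 [ 30.6 413.6] c [279.9 593.7] size [33.2 20.5] ang 79.31 44
    [[266.73565673828125, 579.310546875], [286.874267578125, 575.508056640625], [293.03363037109375, 608.12939453125], [272.89501953125, 611.931884765625]]
white 45 [317.5  44.8] c [990.8  12.9] size [1290.2  193.9] ang 89.33 1457
    
white 45 [607.3 431.8] c [ 224.1 -520.7] size [176.3 184.5] ang 22.94 435
    
white 45 [342.  241.1] c [599.  -14.2] size [135.3  96.8] ang 88.88 229
    
white 45 [440.7 278.2] c [ 523.2 -201.6] size [117.7  82.9] ang 77.48 197
    
white 45 [326.8 188.2] c [672.8   1.8] size [196.1 152. ] ang 86.08 408
    
white 45 [ 10.5 410.5] c [297.  606.3] size [43.5 21.2] ang 78.78 64
    
white 45 [438.7 195.7] c [ 684.  -204.6] size [29.6 29.6] ang 88.91 43
```

```bash
cat > m2.py <<'E'
from h import *
np.set_printoptions(precision=2,suppress=True)
C=cam('top');im=capture('top');print('cam',C[4])
S=cv2.cvtColor(im,cv2.COLOR_RGB2HSV)[...,1].astype(int);V=im.max(2).astype(int)
up=[];out=[]
for x in range(306,368,2):
    r=np.arange(160,190);s=S[r,x]; k=np.argmax(s[10:]>110)+10
    up.append((x,r[k]-.5)); out.append((x,r[np.argmax(V[r,x]>110)]-.5))
def fit(p,z):
    w=plane(C,p,z);vx,vy,x0,y0=cv2.fitLine(w.astype(np.float32),cv2.DIST_HUBER,0,.01,.01).ravel();return np.degrees(np.arctan2(vy,vx)),x0,y0
print('face',fit(up,45),'outer',fit(out,45))
l=[];rr=[]
for y in range(180,205,2):
    row=S[y]; l.append((np.argmax(row[290:330]>110)+290-.5,y)); rr.append((390-np.argmax(row[390:340:-1]>110)+.5,y))
print('left28',fit(l[:8],28),'right28',fit(rr[:8],28)); print(l[:3],rr[:3],l[-2:],rr[-2:])
h=cv2.cvtColor(im,cv2.COLOR_RGB2HSV)
print('red hsv',h[270,271],h[280,266],im[270,271])
m=((im[...,0]>90)&(im[...,1]<60)&(im[...,2]<60)).astype(np.uint8)
for c in blobs(m,40):
    r=cv2.minAreaRect(plane(C,c,33).astype(np.float32));print('red',r,cv2.boxPoints(r).tolist())
cv2.imwrite('pics/crop.png',cv2.resize(im[150:310,190:490,::-1],(800,427),interpolation=cv2.INTER_CUBIC))
E
python3 m2.py
```

```text
cam [518.01  36.17 996.98]
face (np.float32(85.81741), np.float32(722.35724), np.float32(-7.6443844)) outer (np.float32(85.92658), np.float32(749.32544), np.float32(-5.4087944))
left28 (np.float32(-6.371068), np.float32(709.0546), np.float32(61.598763)) right28 (np.float32(-1.7369026), np.float32(706.5822), np.float32(-72.18579))
[(np.float64(302.5), 180), (np.float64(302.5), 182), (np.float64(302.5), 184)] [(np.float64(369.5), 180), (np.float64(369.5), 182), (np.float64(369.5), 184)] [(np.float64(299.5), 202), (np.float64(298.5), 204)] [(np.float64(369.5), 202), (np.float64(369.5), 204)]
red hsv [  1 158 245] [  1 162 238] [245  98  93]
```

View pics/crop.png

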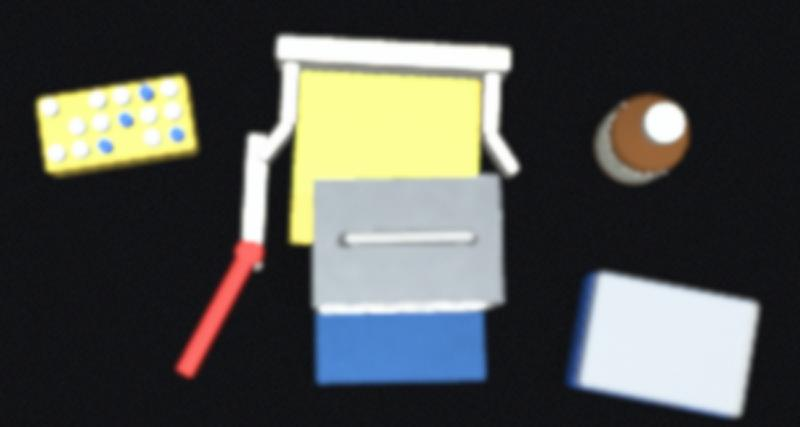

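The crop shows the tower about 11 mm right of the dock axis and turned about 4° from it. I'll push with the open fingers straddling the rear face, as two contact points that also control yaw.

```bash
cat > go.py <<'E'
import sys
from h import *
from scipy.spatial.transform import Rotation as Ro
# target: x y z(mm) yaw(deg) tilt(deg, top leaning back along tool +x)
def go(x,y,z,yaw,tilt=0):
    s=get_state();R=Ro.from_euler('xyz',s['ee_rot'])
    Rt=Ro.from_euler('z',yaw,degrees=True)*Ro.from_euler('x',180,degrees=True)*Ro.from_euler('y',-tilt,degrees=True)
    d=R.inv().apply(np.array([x,y,z])-s['position'])/1000
    print('t',round(s['clock'],2),'pos',s['position'].round(1),'xyz',d.round(4),'dr',(R.inv()*Rt).as_rotvec().round(4),'F',s['ft_force'].round(1), 'tool z->',Rt.apply([0,0,1]).round(2))
go(*map(float,sys.argv[1:]))
E
python3 go.py 430 -7 150 180 0;python3 go.py 430 -7 150 180 15
```

```text
t 0.2 pos [270.9 562.7 230.6] xyz [-0.3905 -0.4441  0.0811] dr [-0.0013 -0.0005 -0.4488] F [ 0.5 -0.   0.4] tool z-> [ 0.  0. -1.]
t 0.2 pos [270.9 562.7 230.6] xyz [-0.3905 -0.4441  0.0811] dr [-0.0601 -0.2578 -0.446 ] F [ 0.5 -0.   0.4] tool z-> [ 0.26  0.   -0.97]
```

```bash
python3 -m crank '{"xyz":[[-0.39,-0.444,0.08],[-0.39,-0.444,0.08],[-0.39,-0.444,0.08],[-0.39,-0.444,0.08],[-0.39,-0.444,0.08]],"dr":[[-0.06,-0.258,-0.446],[-0.06,-0.258,-0.446],[-0.06,-0.258,-0.446],[-0.06,-0.258,-0.446],[-0.06,-0.258,-0.446]],"hand":[0.085,0.085,0.085,0.085,0.085]}'; python3 go.py 430 -7 150 180 15
```

```text
clock: 0.62
position: [324.7, 361.7, 201.9]
ee_rot: [-3.14, 0.263, -3.135]
ft_force: [0.0, -0.5, 0.4]
opening: 84.8
grasp_force: 0.0
t 0.62 pos [324.7 361.7 201.9] xyz [-0.0857 -0.3693  0.0775] dr [0.0001 0.0015 0.0066] F [ 0.  -0.5  0.4] tool z-> [ 0.26  0.   -0.97]
```

```bash
python3 -m crank '{"xyz":[[-0.086,-0.369,0.0775],[-0.086,-0.369,0.0775],[-0.086,-0.369,0.0775],[-0.086,-0.369,0.0775],[-0.086,-0.369,0.0775]],"dr":[[0,0,0.006],[0,0,0.006],[0,0,0.006],[0,0,0.006],[0,0,0.006]],"hand":[0.085,0.085,0.085,0.085,0.085]}'; python3 go.py 430 -7 150 180 15
```

```text
clock: 1.03
position: [381.9, 163.8, 174.7]
ee_rot: [3.139, 0.264, 3.136]
ft_force: [1.2, 0.1, -0.9]
opening: 84.7
grasp_force: 0.0
t 1.03 pos [381.9 163.8 174.7] xyz [-0.0409 -0.1707  0.0362] dr [ 0.0015  0.0019 -0.0053] F [ 1.2  0.1 -0.9] tool z-> [ 0.26  0.   -0.97]
```

```bash
python3 -m crank '{"xyz":[[-0.041,-0.171,0.036],[-0.041,-0.171,0.036],[-0.041,-0.171,0.036],[-0.041,-0.171,0.036],[-0.041,-0.171,0.036]],"dr":[[0,0,-0.005],[0,0,-0.005],[0,0,-0.005],[0,0,-0.005],[0,0,-0.005]],"hand":[0.085,0.085,0.085,0.085,0.085]}'; python3 - <<'E'
from h import *
s=get_state();im=capture('wrist');C=cam('wrist',s)
cv2.imwrite('pics/w1.png',im[:,:,::-1])
print(s['position'],s['ee_rot'])
for c in blobs(mask(im,'blue'),200):
    w=plane(C,c,50).astype(np.float32);r=cv2.minAreaRect(w);print(c.mean(0),cv2.boxPoints(r).round(1).tolist(),r[1:])
E
python3 go.py 465 -7 11 180 15
```

```text
clock: 1.45
position: [431.2, -10.7, 150.3]
ee_rot: [-3.141, 0.264, 3.134]
ft_force: [-0.3, 0.5, 0.1]
opening: 85.1
grasp_force: 0.0
[431.1502673  -10.67856848 150.33704798] [-3.14076423  0.26403219  3.13423196]
[321.44370861 296.33333333] [[470.70001220703125, 52.0], [471.1000061035156, -68.9000015258789], [552.0999755859375, -68.69999694824219], [551.7999877929688, 52.20000076293945]] ((81.07161712646484, 120.91015625), 0.15712475776672363)
[104.20607375 259.00867679] [[441.3999938964844, -223.89999389648438], [510.20001220703125, -239.10000610351562], [535.2000122070312, -126.0], [466.3999938964844, -110.80000305175781]] ((115.84064483642578, 70.46778106689453), 77.51595306396484)
t 1.5 pos [431.3 -10.6 150.2] xyz [0.0037 0.0039 0.1431] dr [-0.0028  0.0016 -0.0077] F [ 0.8 -0.2 -0.7] tool z-> [ 0.26  0.   -0.97]
```

View pics/w1.png

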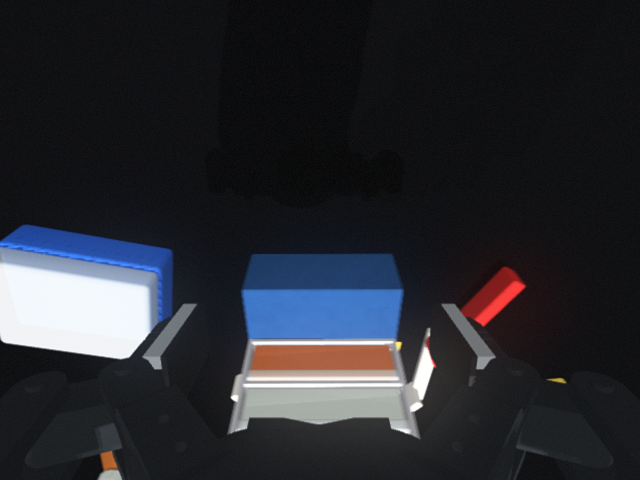

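The wrist view shows the base's rear face at rows 254–289, columns 243–402, squarely ahead of the fingers. The red bar lies to the right, around (490,295), clear of the fingers. Going down.

```bash
python3 -m crank '{"xyz":[[0.001,0.002,0.04],[0.002,0.003,0.08],[0.003,0.003,0.115],[0.004,0.003,0.143],[0.004,0.003,0.143]],"dr":[[0,0,-0.007],[0,0,-0.007],[0,0,-0.007],[0,0,-0.007],[0,0,-0.007]],"hand":[0.085,0.085,0.085,0.085,0.085]}'; python3 go.py 488 -8 10 180 15;python3 go.py 505 -7.5 10 179.3 15
```

```text
clock: 1.92
position: [458.8, -1.3, 5.8]
ee_rot: [3.14, 0.252, -3.136]
ft_force: [-0.6, 0.3, 0.2]
opening: 85.0
grasp_force: 0.0
t 1.92 pos [458.8  -1.3   5.8] xyz [-0.0292 -0.0069  0.0032] dr [ 0.0032 -0.0101  0.0056] F [-0.6  0.3  0.2] tool z-> [ 0.26  0.   -0.97]
t 1.92 pos [458.8  -1.3   5.8] xyz [-0.0457 -0.0065  0.0074] dr [ 0.0063 -0.0101  0.0175] F [-0.6  0.3  0.2] tool z-> [ 0.26 -0.   -0.97]
```

```bash
python3 -m crank '{"xyz":[[-0.006,-0.0035,0.0015],[-0.012,-0.007,0.003],[-0.018,-0.007,0.003],[-0.022,-0.007,0.003],[-0.022,-0.007,0.003]],"dr":[[0,-0.01,0.005],[0,-0.01,0.005],[0,-0.01,0.005],[0,-0.01,0.005],[0,-0.01,0.005]],"hand":[0.085,0.085,0.085,0.085,0.085]}'; python3 go.py 488 -8 10 180 15;python3 go.py 505 -7.5 10 179.3 15
```

```text
clock: 2.33
position: [489.2, -10.1, 16.9]
ee_rot: [-3.141, 0.279, -3.141]
ft_force: [0.3, -1.7, 0.1]
opening: 85.0
grasp_force: 0.0
t 2.33 pos [489.2 -10.1  16.9] xyz [0.003  0.0021 0.0063] dr [0.     0.0172 0.001 ] F [ 0.3 -1.7  0.1] tool z-> [ 0.26  0.   -0.97]
t 2.33 pos [489.2 -10.1  16.9] xyz [-0.0133  0.0025  0.011 ] dr [0.0033 0.0172 0.0127] F [ 0.3 -1.7  0.1] tool z-> [ 0.26 -0.   -0.97]
```

```bash
python3 -m crank '{"xyz":[[0.003,0.002,0.006],[0.003,0.002,0.006],[0.003,0.002,0.006],[0.003,0.002,0.006],[0.003,0.002,0.006]],"dr":[[0,0.012,0],[0,0.012,0],[0,0.012,0],[0,0.012,0],[0,0.012,0]],"hand":[0.085,0.085,0.085,0.085,0.085]}'; python3 go.py 488 -8 10 180 15;python3 go.py 505 -7.5 10 179.3 15
```

```text
clock: 2.75
position: [483.8, -7.3, 7.2]
ee_rot: [3.141, 0.26, -3.141]
ft_force: [0.3, 0.3, -0.0]
opening: 85.1
grasp_force: 0.0
t 2.75 pos [483.8  -7.3   7.2] xyz [-0.0048 -0.0007 -0.0016] dr [ 0.0012 -0.0017  0.0008] F [ 0.3  0.3 -0. ] tool z-> [ 0.26  0.   -0.97]
t 2.75 pos [483.8  -7.3   7.2] xyz [-0.0212 -0.0002  0.0027] dr [ 0.0043 -0.0017  0.0126] F [ 0.3  0.3 -0. ] tool z-> [ 0.26 -0.   -0.97]
```

```bash
python3 go.py 510 -4 10 179 15
```

```text
t 2.75 pos [483.8  -7.3   7.2] xyz [-0.026   0.0033  0.004 ] dr [ 0.0057 -0.0017  0.0176] F [ 0.3  0.3 -0. ] tool z-> [ 0.26 -0.   -0.97]
```

```bash
python3 -m crank '{"xyz":[[-0.005,0.000,0.001],[-0.010,0.001,0.002],[-0.015,0.002,0.003],[-0.020,0.0025,0.0035],[-0.026,0.003,0.004]],"dr":[[0.001,0,0.003],[0.002,0,0.006],[0.003,0,0.01],[0.004,0,0.014],[0.005,0,0.0176]],"hand":[0.085,0.085,0.085,0.085,0.085]}'; python3 go.py 532 1 10 177.7 15; python3 m.py | grep -A1 blue
```

```text
clock: 3.17
position: [508.8, -4.0, 9.1]
ee_rot: [3.14, 0.257, 3.124]
ft_force: [-2.0, 0.4, -1.9]
opening: 85.0
grasp_force: 1.6
t 3.17 pos [508.8  -4.    9.1] xyz [-0.0225  0.0054  0.005 ] dr [ 0.0068 -0.005   0.0214] F [-2.   0.4 -1.9] tool z-> [ 0.26 -0.01 -0.97]
blue 50 [338.2 273.9] c [534.5  -5.5] size [123.9  47.4] ang 88.79 173
    [[509.5268249511719, -66.9551773071289], [556.960205078125, -67.9554214477539], [559.572021484375, 55.90345001220703], [512.138671875, 56.90369415283203]]
```

```bash
python3 -m crank '{"xyz":[[-0.005,0.001,0.001],[-0.010,0.002,0.002],[-0.014,0.003,0.003],[-0.018,0.0045,0.004],[-0.0225,0.0055,0.005]],"dr":[[0.001,0,0.004],[0.002,0,0.008],[0.003,0,0.013],[0.004,0,0.017],[0.005,0,0.0214]],"hand":[0.085,0.085,0.085,0.085,0.085]}'; python3 go.py 555 4 10 176.2 15; python3 m.py | grep -A1 blue
```

```text
clock: 3.63
position: [533.4, 0.9, 10.9]
ee_rot: [3.14, 0.26, 3.101]
ft_force: [-2.5, 0.1, -1.3]
opening: 85.1
grasp_force: 1.3
t 3.63 pos [533.4   0.9  10.9] xyz [-0.0205  0.004   0.0063] dr [ 0.0082 -0.0021  0.0253] F [-2.5  0.1 -1.3] tool z-> [ 0.26 -0.02 -0.97]
blue 50 [336.2 260.8] c [560.   -1.2] size [122.9  48.4] ang 87.88 175
    [[533.59814453125, -61.72783279418945], [581.9443359375, -63.5193977355957], [586.493896484375, 59.252132415771484], [538.147705078125, 61.043697357177734]]
```

```bash
python3 -m crank '{"xyz":[[-0.005,0.001,0.001],[-0.009,0.002,0.0025],[-0.013,0.003,0.004],[-0.017,0.004,0.005],[-0.021,0.0045,0.006]],"dr":[[0.001,0,0.005],[0.003,0,0.01],[0.005,0,0.015],[0.006,0,0.02],[0.008,0,0.0253]],"hand":[0.085,0.085,0.085,0.085,0.085]}'; python3 go.py 575 3.8 10 176.1 15; python3 m.py | grep -A1 blue; python3 m2.py | head -3
```

```text
clock: 4.1
position: [555.8, 4.4, 11.0]
ee_rot: [-3.142, 0.261, 3.075]
ft_force: [-4.5, 0.4, 1.3]
opening: 85.1
grasp_force: 2.2
t 4.1 pos [555.8   4.4  11. ] xyz [-0.0183  0.0007  0.0059] dr [ 0.0004 -0.0012  0.0018] F [-4.5  0.4  1.3] tool z-> [ 0.26 -0.02 -0.97]
blue 50 [334.2 249.8] c [581.8   1.5] size [123.   48.5] ang 86.29 165
    [[553.6732177734375, -58.33088302612305], [602.0579833984375, -61.47175979614258], [610.0260009765625, 61.27377700805664], [561.6412353515625, 64.41465759277344]]
cam [518.01  36.17 996.98]
face (np.float32(88.97678), np.float32(739.1285), np.float32(-5.824738)) outer (np.float32(85.8699), np.float32(749.7128), np.float32(-6.1228356))
left28 (np.float32(49.72839), np.float32(707.75146), np.float32(77.46915)) right28 (np.float32(-1.9683516), np.float32(705.81067), np.float32(-113.93627))
```

```bash
python3 -m crank '{"xyz":[[-0.005,0.000,0.001],[-0.009,0.001,0.0025],[-0.013,0.001,0.004],[-0.017,0.001,0.005],[-0.021,0.001,0.006]],"dr":[[0,0,0.002],[0,0,0.002],[0,0,0.002],[0,0,0.002],[0,0,0.002]],"hand":[0.085,0.085,0.085,0.085,0.085]}'; python3 go.py 592 2.4 10 176.1 15; python3 m.py | grep -A1 blue
```

```text
clock: 4.62
position: [577.0, 4.0, 10.4]
ee_rot: [3.141, 0.26, 3.074]
ft_force: [-5.1, 0.3, 3.0]
opening: 85.1
grasp_force: 2.4
t 4.62 pos [577.    4.   10.4] xyz [-0.0145 -0.0006  0.0042] dr [ 0.0009 -0.0022  0.0002] F [-5.1  0.3  3. ] tool z-> [ 0.26 -0.02 -0.97]
blue 50 [334.2 238.7] c [603.    0.8] size [122.8  48.3] ang 86.12 165
    [[574.776611328125, -58.79628372192383], [622.939453125, -62.063236236572266], [631.248046875, 60.42563247680664], [583.085205078125, 63.69258499145508]]
```

```bash
python3 -m crank '{"xyz":[[-0.004,0.000,0.001],[-0.007,0.000,0.002],[-0.010,0.000,0.003],[-0.013,0.000,0.004],[-0.016,0.000,0.004]],"dr":[[0,0,0],[0,0,0],[0,0,0],[0,0,0],[0,0,0]],"hand":[0.085,0.085,0.085,0.085,0.085]}'; python3 go.py 600 2.2 10 176.1 15; python3 m.py | grep -A1 blue
```

```text
clock: 5.08
position: [593.2, 2.9, 10.3]
ee_rot: [3.141, 0.259, 3.074]
ft_force: [-2.4, -0.1, -2.2]
opening: 84.9
grasp_force: 1.3
t 5.08 pos [593.2   2.9  10.3] xyz [-0.0065 -0.0003  0.0021] dr [ 0.0009 -0.0024  0.0002] F [-2.4 -0.1 -2.2] tool z-> [ 0.26 -0.02 -0.97]
blue 50 [334.5 229.6] c [619.9   0. ] size [110.2  48.5] ang 87.09 160
    [[592.8690185546875, -53.777278900146484], [641.3447265625, -56.24197006225586], [646.9429931640625, 53.864078521728516], [598.46728515625, 56.32876968383789]]
```

```bash
python3 -m crank '{"xyz":[[-0.0015,0,0.0003],[-0.003,0,0.0007],[-0.0045,0,0.001],[-0.006,0,0.0015],[-0.006,0,0.0015]],"dr":[[0,0,0],[0,0,0],[0,0,0],[0,0,0],[0,0,0]],"hand":[0.085,0.085,0.085,0.085,0.085]}'; python3 go.py 600 2.2 10 176.1 15
```

```text
clock: 5.55
position: [596.5, 2.7, 9.7]
ee_rot: [3.141, 0.254, 3.074]
ft_force: [-11.0, 0.4, 6.7]
opening: 85.2
grasp_force: 5.6
t 5.55 pos [596.5   2.7   9.7] xyz [-0.0035 -0.0002  0.0006] dr [ 0.0005 -0.0076  0.    ] F [-11.    0.4   6.7] tool z-> [ 0.26 -0.02 -0.97]
```

```bash
python3 -m crank '{"xyz":[[-0.001,0,0.0003],[-0.002,0,0.0006],[-0.003,0,0.0008],[-0.003,0,0.0008],[-0.003,0,0.0008]],"dr":[[0,0,0],[0,0,0],[0,0,0],[0,0,0],[0,0,0]],"hand":[0.085,0.085,0.085,0.085,0.085]}'; python3 go.py 600 2.2 10 176.1 15
```

```text
clock: 5.97
position: [596.6, 2.7, 8.6]
ee_rot: [3.141, 0.249, 3.073]
ft_force: [-16.6, 0.4, 10.7]
opening: 84.9
grasp_force: 8.4
t 5.97 pos [596.6   2.7   8.6] xyz [-0.0037 -0.0003 -0.0005] dr [ 0.0004 -0.0128 -0.    ] F [-16.6   0.4  10.7] tool z-> [ 0.26 -0.02 -0.97]
```

The arm has stalled against the backstop at about 17 N. I'll back off and check the fit.

```bash
python3 -m crank '{"xyz":[[0.004,0,-0.001],[0.01,0,-0.003],[0.02,0,-0.005],[0.035,0,-0.01],[0.05,0,-0.02]],"dr":[[0,0,0],[0,0,0],[0,0,0],[0,0,0],[0,0,0]],"hand":[0.085,0.085,0.085,0.085,0.085]}'; python3 - <<'E'
from h import *
im=capture('top');cv2.imwrite('pics/t2.png',cv2.resize(im[150:310,190:490,::-1],(800,427),interpolation=cv2.INTER_CUBIC))
s=capture('scene');cv2.imwrite('pics/s2.png',cv2.resize(s[120:310,140:450,::-1],(775,475),interpolation=cv2.INTER_CUBIC))
E
python3 m.py | grep -A1 blue
```

```text
clock: 6.38
position: [550.5, 5.6, 17.6]
ee_rot: [3.141, 0.263, 3.074]
ft_force: [0.2, -0.4, 0.2]
opening: 85.0
grasp_force: 0.0
blue 50 [334.4 228.1] c [622.7  -0.2] size [110.5  49.3] ang 86.07 157
    [[594.3079833984375, -53.60565948486328], [643.5272216796875, -56.98889923095703], [651.1029052734375, 53.22206115722656], [601.8836669921875, 56.60530090332031]]
```

View pics/t2.png

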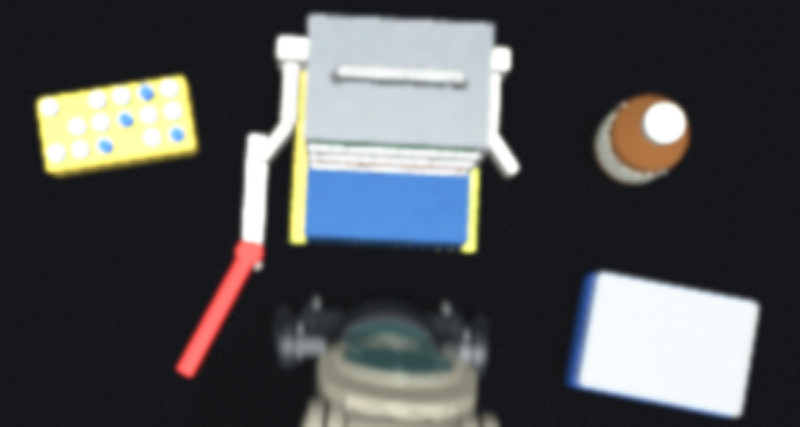

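View pics/s2.png

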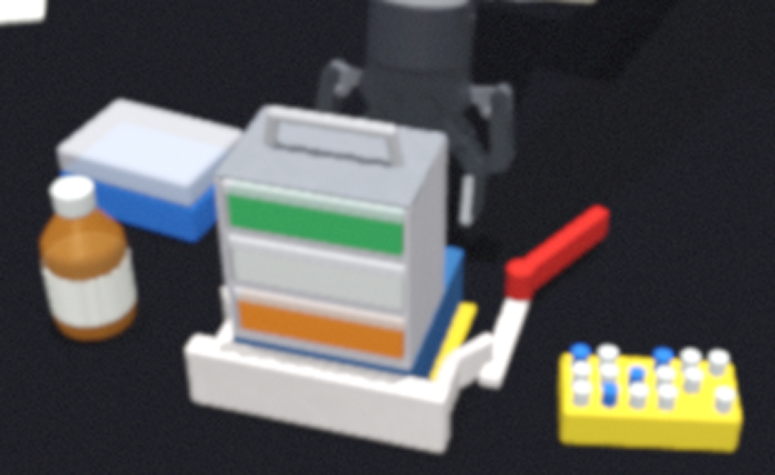

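The tower is upright between the guides. Its rear edge is at the expected line, with yaw −3.9°, so it is flat against the backstop. Next, the gate.

```bash
cat > g.py <<'E'
from h import *
O=np.array([667.2,-2.9]);a=np.radians(-3.9);R=np.array([[np.cos(a),-np.sin(a)],[np.sin(a),np.cos(a)]])
H=O+R@[-77,98]
C=cam('top');im=capture('top');hs=cv2.cvtColor(im,cv2.COLOR_RGB2HSV).astype(int)
m=(((hs[...,0]<6)|(hs[...,0]>175))&(hs[...,1]>130)&(hs[...,2]>120)).astype(np.uint8);m[:150]=0
for c in blobs(m,20):
    w=plane(C,c,33);r=cv2.minAreaRect(w.astype(np.float32));print(cv2.boxPoints(r).round(1).tolist(),np.round(r[1],1))
    v,*_=cv2.fitLine(w.astype(np.float32),cv2.DIST_L2,0,.01,.01); 
    t=w[np.argmax(np.linalg.norm(w-H,axis=1))]; d=R.T@(w.mean(0)-H); print('q',np.arctan2(-d[0],-d[1]),'far',t,np.linalg.norm(t-H))
print('hinge',H)
def P(q,s,off): # point at distance s along bar, off mm outside of its centre line
    return H+R@(s*np.array([-np.sin(q),-np.cos(q)])+off*np.array([-np.cos(q),np.sin(q)]))
for q in(2.05,1.8,1.5,1.2,.9,.6,.3,0): print(q,P(q,80,40).round(0),P(q,80,20).round(0))
E
python3 g.py
```

```text
[[501.8999938964844, 137.1999969482422], [598.4000244140625, 87.5], [608.0, 106.0999984741211], [511.5, 155.89999389648438]] [ 20.9 108.6]
q 2.0039153985125466 far [508.33403931 149.69451458] 101.6268854880455
hinge [597.04380901 100.11023671]
2.05 [550. 176.] [539. 159.]
1.8 [532. 162.] [526. 143.]
1.5 [517. 140.] [517. 120.]
1.2 [509. 114.] [515.  95.]
0.9 [508.  88.] [520.  71.]
0.6 [516.  62.] [532.  50.]
0.3 [531.  40.] [550.  33.]
0 [552.  23.] [572.  22.]
```

```bash
python3 go.py 540 6 90 176.1 15; python3 -c "
from h import *
print(get_state()['opening'])"
```

```text
t 6.58 pos [551.1   5.6  18.2] xyz [-0.008  -0.0003 -0.0722] dr [0.0005 0.0024 0.0001] F [-0.6 -1.   0. ] tool z-> [ 0.26 -0.02 -0.97]
84.90110077697736
```

```bash
python3 -m crank '{"xyz":[[0,0,-0.03],[0,0,-0.06],[0,0.03,-0.075],[0,0.07,-0.075],[0,0.11,-0.075]],"dr":[[0,0,0],[0,0,0],[0,0,0],[0,0,0],[0,0,0]],"hand":[0.04,0,0,0,0]}' 30; python3 go.py 550 184 90 176.1 15
```

```text
clock: 7.0
position: [541.7, 117.6, 93.0]
ee_rot: [3.139, 0.268, 3.07]
ft_force: [0.9, 0.4, -0.7]
opening: 24.9
grasp_force: 0.0
t 7.0 pos [541.7 117.6  93. ] xyz [-0.0026  0.0668  0.0039] dr [ 0.0013  0.0065 -0.0032] F [ 0.9  0.4 -0.7] tool z-> [ 0.26 -0.02 -0.97]
```

```bash
python3 -m crank '{"xyz":[[-0.003,0.03,0.003],[-0.003,0.067,0.003],[-0.003,0.067,0.003],[-0.003,0.067,0.003],[-0.003,0.067,0.003]],"dr":[[0,0.005,-0.003],[0,0.005,-0.003],[0,0.005,-0.003],[0,0.005,-0.003],[0,0.005,-0.003]],"hand":[0,0,0,0,0]}'; python3 go.py 550 184 16 176.1 15;
```

```text
clock: 7.42
position: [547.0, 183.6, 87.8]
ee_rot: [-3.141, 0.257, 3.077]
ft_force: [-0.4, -0.4, -0.3]
opening: 0.1
grasp_force: 0.0
t 7.42 pos [547.  183.6  87.8] xyz [0.0153 0.0006 0.0703] dr [ 0.0007 -0.0052  0.0037] F [-0.4 -0.4 -0.3] tool z-> [ 0.26 -0.02 -0.97]
```

```bash
python3 -m crank '{"xyz":[[0.005,0,0.025],[0.01,0,0.05],[0.015,0,0.065],[0.015,0,0.07],[0.015,0,0.07]],"dr":[[0,0,0.002],[0,0,0.002],[0,0,0.002],[0,0,0.002],[0,0,0.002]],"hand":[0,0,0,0,0]}'; python3 go.py 526 144 16 176.1 15;
```

```text
clock: 7.83
position: [548.1, 181.4, 14.4]
ee_rot: [-3.141, 0.252, 3.073]
ft_force: [0.9, -0.7, 0.4]
opening: 0.1
grasp_force: 0.0
t 7.83 pos [548.1 181.4  14.4] xyz [ 0.0185 -0.0388 -0.0063] dr [-0.0012 -0.0094 -0.0006] F [ 0.9 -0.7  0.4] tool z-> [ 0.26 -0.02 -0.97]
```

```bash
python3 -m crank '{"xyz":[[0.004,-0.008,-0.0015],[0.008,-0.016,-0.003],[0.012,-0.024,-0.004],[0.016,-0.032,-0.005],[0.0185,-0.039,-0.006]],"dr":[[0,-0.005,0],[0,-0.005,0],[0,-0.005,0],[0,-0.005,0],[0,-0.005,0]],"hand":[0,0,0,0,0]}'; python3 go.py 516 115 16 176.1 15;python3 g.py | head -2
```

```text
clock: 8.25
position: [527.5, 144.7, 18.3]
ee_rot: [3.141, 0.263, 3.074]
ft_force: [0.6, 0.6, -0.4]
opening: 0.2
grasp_force: 0.5
t 8.25 pos [527.5 144.7  18.3] xyz [ 0.0097 -0.0304 -0.0002] dr [0.0012 0.0009 0.0007] F [ 0.6  0.6 -0.4] tool z-> [ 0.26 -0.02 -0.97]
[[521.5999755859375, 109.80000305175781], [599.5, 88.69999694824219], [604.9000244140625, 108.80000305175781], [527.0, 129.89999389648438]] [20.8 80.7]
q 1.8149939780464996 far [527.07376326 128.32463937] 75.44441543035477
```

```bash
python3 -m crank '{"xyz":[[0.002,-0.008,-0.0002],[0.005,-0.016,0],[0.008,-0.024,0],[0.0105,-0.032,0],[0.012,-0.040,0]],"dr":[[0,0,0],[0,0,0],[0,0,0],[0,0,0],[0,0,0]],"hand":[0,0,0,0,0]}'; python3 go.py 520 72 15 176.1 15;python3 g.py | head -2
```

```text
clock: 8.72
position: [512.3, 105.7, 13.8]
ee_rot: [3.141, 0.26, 3.075]
ft_force: [0.6, 1.6, 0.0]
opening: -0.2
grasp_force: 0.6
t 8.72 pos [512.3 105.7  13.8] xyz [-0.0099 -0.0331  0.0014] dr [ 0.0007 -0.002   0.0013] F [0.6 1.6 0. ] tool z-> [ 0.26 -0.02 -0.97]
[[507.5, 99.5999984741211], [510.0, 79.5], [606.2999877929688, 91.4000015258789], [603.7999877929688, 111.5]] [97.1 20.3]
q 1.3572130980944905 far [508.89494156  88.07248976] 88.96701739602616
```

```bash
python3 -m crank '{"xyz":[[-0.001,-0.007,0],[-0.003,-0.014,0],[-0.005,-0.021,0.001],[-0.0075,-0.027,0.001],[-0.010,-0.033,0.001]],"dr":[[0,0,0],[0,0,0],[0,0,0],[0,0,0],[0,0,0]],"hand":[0,0,0,0,0]}'; python3 go.py 534 48 15 176.1 15;python3 g.py | head -2
```

```text
clock: 9.18
position: [520.9, 72.1, 15.7]
ee_rot: [3.141, 0.26, 3.075]
ft_force: [-0.5, 1.9, -0.0]
opening: 0.1
grasp_force: 0.6
t 9.18 pos [520.9  72.1  15.7] xyz [-0.014  -0.0232  0.0044] dr [ 0.0007 -0.0014  0.001 ] F [-0.5  1.9 -0. ] tool z-> [ 0.26 -0.02 -0.97]
[[513.0999755859375, 54.599998474121094], [524.7000122070312, 38.0], [611.0, 98.30000305175781], [599.4000244140625, 114.9000015258789]] [105.3  20.3]
q 0.9468601026907676 far [519.49518522  45.41882052] 94.89436261657336
```

```bash
python3 -m crank '{"xyz":[[-0.003,-0.005,0.001],[-0.006,-0.010,0.002],[-0.009,-0.015,0.003],[-0.0115,-0.019,0.0035],[-0.014,-0.023,0.004]],"dr":[[0,0,0],[0,0,0],[0,0,0],[0,0,0],[0,0,0]],"hand":[0,0,0,0,0]}'; python3 go.py 552 34 15 176.1 15;python3 g.py | head -2
```

```text
clock: 9.65
position: [533.9, 48.5, 15.4]
ee_rot: [3.141, 0.26, 3.075]
ft_force: [-0.9, 2.1, -0.5]
opening: -0.1
grasp_force: 0.6
t 9.65 pos [533.9  48.5  15.4] xyz [-0.0183 -0.0132  0.0053] dr [ 0.0007 -0.0014  0.0011] F [-0.9  2.1 -0.5] tool z-> [ 0.26 -0.02 -0.97]
[[527.4000244140625, 27.399999618530273], [541.7999877929688, 16.100000381469727], [610.0999755859375, 103.5], [595.7000122070312, 114.69999694824219]] [110.9  18.3]
q 0.6364424805665003 far [534.4148049  21.8881485] 100.20522561662492
```

```bash
python3 -m crank '{"xyz":[[-0.004,-0.003,0.001],[-0.008,-0.006,0.002],[-0.012,-0.009,0.003],[-0.015,-0.012,0.004],[-0.0175,-0.014,0.0045]],"dr":[[0,0,0],[0,0,0],[0,0,0],[0,0,0],[0,0,0]],"hand":[0,0,0,0,0]}'; python3 go.py 571 25 15 176.1 15;python3 g.py | head -2
```

```text
clock: 10.12
position: [551.3, 33.3, 15.7]
ee_rot: [3.141, 0.261, 3.075]
ft_force: [-0.1, 0.4, -0.3]
opening: -0.1
grasp_force: 0.5
t 10.12 pos [551.3  33.3  15.7] xyz [-0.0193 -0.007   0.0058] dr [ 0.0006 -0.001   0.001 ] F [-0.1  0.4 -0.3] tool z-> [ 0.26 -0.02 -0.97]
[[549.9000244140625, 9.699999809265137], [564.7999877929688, 3.5], [607.5, 107.0999984741211], [592.5999755859375, 113.19999694824219]] [112.   16.1]
q 0.35335390103135894 far [559.25429314   5.80676474] 101.5932691478626
```

```bash
python3 -m crank '{"xyz":[[-0.005,-0.002,0.0015],[-0.010,-0.004,0.003],[-0.014,-0.006,0.004],[-0.017,-0.007,0.005],[-0.020,-0.008,0.006]],"dr":[[0,0,0],[0,0,0],[0,0,0],[0,0,0],[0,0,0]],"hand":[0,0,0,0,0]}'; python3 go.py 580 22 15 176.1 15;python3 g.py | head -2
```

```text
clock: 10.58
position: [571.7, 24.2, 15.1]
ee_rot: [3.141, 0.261, 3.075]
ft_force: [-0.7, 0.5, 0.8]
opening: 0.2
grasp_force: 0.5
t 10.58 pos [571.7  24.2  15.1] xyz [-0.0082 -0.0016  0.0023] dr [ 0.0006 -0.001   0.0011] F [-0.7  0.5  0.8] tool z-> [ 0.26 -0.02 -0.97]
[[575.0, 2.0], [590.2999877929688, -0.10000000149011612], [605.2000122070312, 109.4000015258789], [589.7999877929688, 111.5]] [110.5  15.4]
q 0.08477849888483208 far [578.62304239   1.46379846] 100.35160398630903
```

```bash
python3 -m crank '{"xyz":[[-0.0015,0,0.0005],[-0.003,0,0.001],[-0.0045,0,0.0015],[-0.006,0,0.002],[-0.006,0,0.002]],"dr":[[0,0,0],[0,0,0],[0,0,0],[0,0,0],[0,0,0]],"hand":[0,0,0,0,0]}'; python3 go.py 580 22 15 176.1 15;python3 g.py | head -2
```

```text
clock: 11.05
position: [576.7, 23.8, 14.3]
ee_rot: [-3.141, 0.259, 3.075]
ft_force: [-2.4, -0.7, 2.2]
opening: -0.1
grasp_force: 1.4
t 11.05 pos [576.7  23.8  14.3] xyz [-0.0035 -0.0016  0.0002] dr [ 0.0001 -0.0027  0.0011] F [-2.4 -0.7  2.2] tool z-> [ 0.26 -0.02 -0.97]
[[581.7000122070312, -0.4000000059604645], [597.0, -1.399999976158142], [604.4000244140625, 109.80000305175781], [589.0999755859375, 110.80000305175781]] [111.4  15.3]
q 0.019925992049666972 far [586.38409798  -0.66791822] 101.3403470947223
```

```bash
python3 -m crank '{"xyz":[[-0.0015,0,0.0005],[-0.003,0,0.001],[-0.0045,0,0.0015],[-0.005,0,0.002],[-0.005,0,0.002]],"dr":[[0,0,0],[0,0,0],[0,0,0],[0,0,0],[0,0,0]],"hand":[0,0,0,0,0]}'; python3 g.py | head -2
```

```text
clock: 11.52
position: [577.1, 24.1, 11.8]
ee_rot: [3.141, 0.25, 3.075]
ft_force: [-11.9, -0.1, 7.7]
opening: -0.0
grasp_force: 6.1
[[581.7999877929688, -0.4000000059604645], [597.0999755859375, -1.399999976158142], [604.4000244140625, 109.80000305175781], [589.0, 110.80000305175781]] [111.4  15.4]
q 0.014315012373764447 far [586.38409798  -0.66791822] 101.3403470947223
```

The bar is at its hard stop: 12 N with no further motion. I'll back straight off and lift away.

```bash
python3 -m crank '{"xyz":[[0.005,0,-0.001],[0.015,0,-0.004],[0.035,0,-0.01],[0.055,0,-0.03],[0.08,0,-0.06]],"dr":[[0,0,0],[0,0,0],[0,0,0],[0,0,0],[0,0,0]],"hand":[0,0,0,0,0]}' && python3 -m crank '{"xyz":[[0.02,0,-0.03],[0.04,0,-0.06],[0.06,0,-0.09],[0.06,0,-0.09],[0.06,0,-0.09]],"dr":[[0,0,0],[0,0,0],[0,0,0],[0,0,0],[0,0,0]],"hand":[0,0,0,0,0]}'; python3 g.py | head -2;python3 m.py | grep -A1 blue; python3 - <<'E'
from h import *
im=capture('top');s=capture('scene')
a=cv2.resize(im[150:310,190:490],(700,373));b=cv2.resize(s[120:310,140:450],(365,224))
cv2.imwrite('pics/f.png',np.vstack([a,np.hstack([b,np.zeros((224,335,3),np.uint8)])])[:,:,::-1])
E
```

```text
clock: 11.98
position: [489.6, 29.8, 50.6]
ee_rot: [3.141, 0.26, 3.075]
ft_force: [0.3, 0.6, 1.1]
opening: -0.2
grasp_force: 0.0
clock: 12.4
position: [410.4, 35.2, 125.3]
ee_rot: [3.141, 0.268, 3.075]
ft_force: [0.2, 0.5, -0.6]
opening: 0.1
grasp_force: 0.0
[[581.4000244140625, -0.30000001192092896], [597.0, -1.399999976158142], [604.4000244140625, 109.80000305175781], [588.7999877929688, 110.80000305175781]] [111.4  15.6]
q 0.023922793169552807 far [586.38409798  -0.66791822] 101.3403470947223
blue 50 [334.4 228. ] c [622.8  -0.2] size [110.5  49.2] ang 86.07 157
    [[594.421142578125, -53.61343765258789], [643.5272216796875, -56.9889030456543], [651.1029052734375, 53.2220573425293], [601.996826171875, 56.5975227355957]]
```

View pics/f.png

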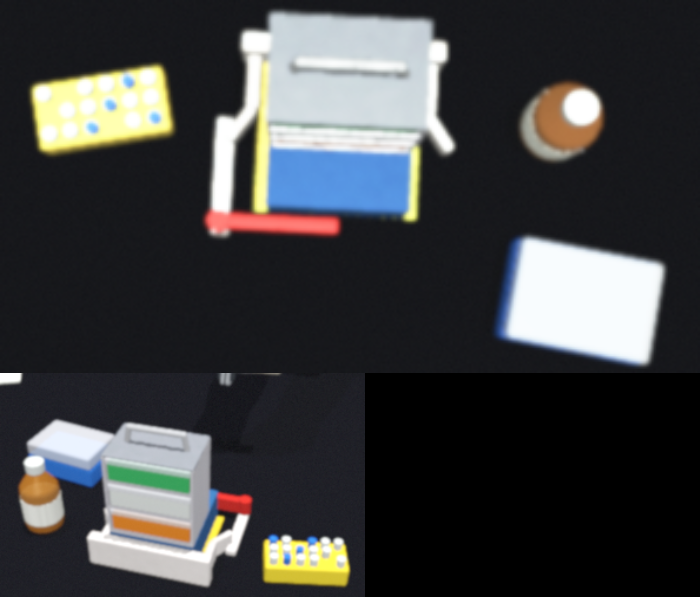

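The tower is home and upright, and the red bar is shut across its rear, from about (210,220) to (338,226). The rack, bottle and box are where they were.

```bash
python3 -c "
from bench import *
print(close_job())"
```

```text
the job is handed in; nothing more can be done
None
```

The tower is upright and fully home, flat against the backstop; the red gate is shut against its hard stop behind it, nothing else on the bench was moved, and the job was handed in at about 12.5 s.

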